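# Nest the heat-spreader angles in the tray

## Task

Pack the three loose aluminium heat-spreader angles onto the big one already lying in the cardboard tray, in order of size (large, middle, small), each turned the other way round from the one beneath so that the upright legs alternate sides and interlock snugly. Each flat leg must lie flat on the one below (the large angle's upright leg over the free edge of the big one), inside the upright legs already there, roughly centred lengthwise so that no end sticks out. Leave the short channel and the other bench things where they are.

Things in the scene. Friction and masses are not known exactly. Their poses are not given: they have to be found in the camera images.
- base_angle_mid (a point): Bare aluminium angle (L section), 150 mm long, legs 10 mm thick; flat leg 80 mm wide and upright leg 50 mm high over all. Point: middle of the upright leg, 25 mm above the underside; x along the length, y from the upright leg to the toe, z up. The biggest, 490 g, loose but already flat in the tray, its upright leg along one long side. The others nest on it.
- large_angle_mid (a point): Bare aluminium angle (L section), 130 mm long, legs 10 mm thick; flat leg 66 mm wide and upright leg 50 mm high over all. Point: middle of the upright leg, 25 mm above the underside; x along the length, y from the upright leg to the toe, z up. Loose on the bench, any yaw, 370 g. Nested: flipped, outer face flush over the base angle's toe (point at y 70, z +10 mm in the base angle's frame).
- middle_angle_mid (a point): Bare aluminium angle (L section), 110 mm long, legs 10 mm thick; flat leg 52 mm wide and upright leg 60 mm high over all. Point: middle of the upright leg, 30 mm above the underside; x along the length, y from the upright leg to the toe, z up. Loose, any yaw, 310 g. Nested: way round as base angle, between its and the large angle's upright legs, 4 mm free each side (y 14, z +25 mm from base angle's point).
- small_angle_mid (a point): Bare aluminium angle (L section), 90 mm long, legs 10 mm thick; flat leg 38 mm wide and upright leg 60 mm high over all. Point: middle of the upright leg, 30 mm above the underside; x along the length, y from the upright leg to the toe, z up. Loose, any yaw, 220 g. Nested: flipped, between upright legs of middle and large angle, 4 mm free each side (y 56, z +35 mm from base angle's point).
- tray_floor (a point): Shallow cardboard tray fixed to the bench, 172 x 100 mm outside, 156 x 84 mm inside, rim 8 mm above its 4 mm floor. This point is the centre of its floor; x runs along its length; the base angle's y points along the tray's y.
- channel_mid (a point): Bystander: short thin aluminium U channel, 85 x 50 x 28 mm, lying legs up among the angles; not to be packed. Point at its centre.
- flux_bottle_mid (a point): Bystander: small amber bottle, 36 mm diameter, 120 mm high, standing left of the tray. Point at its centre.
- capacitor_mid (a point): Bystander: blue can capacitor, 40 mm diameter, 100 mm high, standing right of the tray. Point at its centre.
- spool_mid (a point): Bystander: metal solder spool, 60 mm diameter, 42 mm high, beyond the tray. Point at its centre.
- screwdriver_grip (a point): Bystander: screwdriver with a red handle, 180 mm long, lying between the robot and the tray. Point on its handle.
- magnifier: Gooseneck magnifier, fixed, beyond the tray on the left: foot 75 x 100 mm, 250 mm high; its lens leans away from the robot and to the left. Origin under the foot.
Not all that is in view belongs to the job. Leave any blue or pink look-alike of the part that bears large_angle_mid alone.

How it is judged:
By the outcome, as a careful person would: the job done as asked, in the order asked, and still so for the second after the job is handed in, with the robot touching nothing.
It also fails if it takes over 72 s, if anything falls off the work surface, if the arm or the gripper's body presses on something with over 40 N, if the wrist force passes 120 N, or if a joint passes its speed limit or range.

## Robot

A 7-joint arm with a two-finger parallel gripper is mounted at the origin on the work surface. World frame = base frame: x ahead of the robot, y to its left, z up, the work surface at z = 0. Lengths are in m, angles in rad, forces in N, time in s.
With the tool pointing down it reaches from about 0.35 to 0.9 m from the base axis. Payload 19.9 kg.
Tool frame: the origin (TCP) lies midway between the tips of the shut fingers; the grasp point (between the pads) lies 19 mm behind it; z points along the fingers, y is the line along which they close (so a half turn about z gives the same grasp; the last joint's range is limited). The gripper opens to 85 mm and grips with 20 to 120 N. Pads are 22 mm wide; open, the fingers measure 114 mm over their backs; the gripper's body (76 mm by 85 mm) begins 54 mm behind the grasp point. The pads swing forward as they close: fully open they stand 13 mm farther back than shut.
Start: joints at [-1.2, 0.417, -0.01, 1.614, 0.005, 1.111, -0.053], TCP at [0.251, 0.572, 0.231] pointing down, gripper open.
Joint ranges: [-2.81, 2.81], [-0.39, 2.02], [-1.27, 1.25], [0.06, 2.57], [-1.19, 4.33], [0.19, 2], [-2.82, 2.82]. Speed limits (rad/s): [1.89, 1.89, 2.39, 2.39, 3.01, 3.01, 3.01].

## Interface

Orientations are given as [roll, pitch, yaw] about the fixed x, y, z axes, in that order (R = Rz(yaw) Ry(pitch) Rx(roll)).
In Python, from workcell import r, vision, silhouettes gives the robot as it stands.
- The arm moves only by the tool move_arm, never from a script. Its argument "motion" is a list of rows, each a list of 7 numbers: the opening, from 0 (shut) to 1 (fully open), then the shift along the world's x, y, z in mm, then the turn, a rotation vector about the world's x, y, z in rad. A call has 1 to 12 rows; each row shifts and turns the commanded pose from where the row before left it; what a row does not reach is not made up. A row lasts 1/8 s, in which the tool goes at most 62.5 mm and 10.7 degrees, less where a joint would pass 70% of its speed; a pose out of reach is approached as far as the arm can. A call with a gripper value outside its range is refused whole. The fingers move at their own pace and stop on an object; "newtons" is the grip in N (left out, the last holds). Time passes only in rows, so rows that do not move let the fingers close. It gives the time, the measured TCP pose, the force, the opening and the grip force at its end, in the units of the state.
- r.get_state(): the state, without advancing time (a new reading comes with each control period).
- vision.snapshot(name): name is "side" or "top"; returns a dict with "image" (400x640x3 uint8, blue, green, red), "fov_y" (degrees; the focal length in pixels is half the picture's height over the tangent of half this angle, whatever the lens; pixels are square), "cx", "cy" (the principal point, pixels), "k1" (the pictures are not rectified: a ray, as slopes to the right and down, at radius r is drawn at 1 + k1 r^2 times it, then the intrinsics apply), "world_to_cam" (4x4, takes a point from world to camera coordinates). Camera axes: x right, y up, looking along -z (the intrinsics and any distortion apply to the point x, -y, -z); pixel columns grow to the right and rows downward; lengths in m; the calibration is good to about 2 mm. A picture is of the moment at which its call begins. There is no depth.
- r.sign_off(): hands the job in; it is judged then, once.
Trained networks look in the newest picture that a camera, given by its name, has taken for a name from the list of things; names that differ only in an ending like _2 or _b are one class to them, and where a whole thing is asked for, a point or a joint stands for the part that bears it (a point fixed in the world has none). Each returns a list of dicts, best first, with "conf" (0 to 1); they miss things now and then, are a little off and sometimes report something else, mostly with a low value. They report only what shows in the picture. A call takes as long as a camera call. They do not tell look-alikes from the thing itself.
- silhouettes(camera, thing): "pixels" (400x640 bool, what is visible of it) and "rect" ([left, top, width, height] in pixels, round what is visible of it).
The state is a dict: "time_s": time; "qpos": joint angles; "dq": joint speeds; "tau": joint torques, N m; "ee_pos": TCP position; "tcp_rot": TCP orientation; "ft_force": force on the tool from outside, world axes, zero at the start; "moment": the same for the moment, N m; "width": finger opening in m; "grip_force": force on a finger pad.
Only numpy, scipy, OpenCV 4.12 (cv2) and the standard library are available. Lean on these libraries where they do the work, as an engineer would, in place of code of your own. Each camera call takes 0.05 s, during which the arm holds its last target. There are 200 camera calls.

## Working session

There is one attempt and no reset: what is moved stays moved. The work goes in short steps, Python scripts to look and compute and a tool call to move; the robot and the scene stay as the last step left them, time stands still between calls to the robot, and variables do not carry over. Pictures are saved under pics/ and viewed, at most 10 in all, crops included, and the job is handed in when it is done.

Besides the shell and the picture viewer there is one more tool, called as name(argument=value, ...) on one line, values as JSON. move_arm: Moves the arm, as the interface text tells. Its arguments: {"type":"object","properties":{"motion":{"type":"array"},"newtons":{"type":"number"}},"required":["motion"]}

```bash
ls; mkdir -p pics
python3 - <<'E'
from workcell import r, vision, silhouettes
import cv2,numpy as np
for c in ("top","side"):
    s=vision.snapshot(c); cv2.imwrite(f"pics/{c}0.png",s["image"])
    print(c,s["fov_y"],s["cx"],s["cy"],s["k1"]); print(np.round(s["world_to_cam"],4).tolist())
    for t in ("base_angle_mid","large_angle_mid","middle_angle_mid","small_angle_mid","channel_mid"):
        print(t,[(round(d["conf"],2),d["rect"]) for d in silhouettes(c,t)])
print(r.get_state())
E
```

```text
pics
top 47.69176549209641 310.4126822668874 201.78163421034918 -0.042253631884926174
[[0.0241, -0.9995, 0.018, -0.0348], [0.9932, 0.026, 0.1132, -0.5232], [-0.1136, 0.0152, 0.9934, -1.3007], [0.0, 0.0, 0.0, 1.0]]
base_angle_mid [(0.71, [289.4, 159.5, 58.7, 46.9])]
large_angle_mid [(0.77, [412.0, 279.7, 45.6, 47.2]), (0.72, [381.4, 217.0, 49.8, 52.2]), (0.64, [321.6, 240.7, 46.1, 44.2]), (0.44, [382.5, 158.2, 26.3, 42.8]), (0.16, [282.9, 156.2, 65.4, 52.6])]
middle_angle_mid [(0.77, [381.1, 160.2, 27.6, 40.2]), (0.73, [174.7, 161.5, 27.2, 30.4]), (0.67, [204.9, 70.1, 66.0, 73.5]), (0.25, [237.0, 197.6, 12.4, 16.6])]
small_angle_mid [(0.65, [170.0, 161.6, 31.0, 32.1])]
channel_mid [(0.76, [201.0, 219.6, 21.6, 31.7])]
side 55.859306004892716 316.90442300886247 200.03380885030023 0.009910365387314787
[[0.9988, -0.0463, -0.0134, -0.5063], [0.0376, 0.5742, 0.8179, -0.0917], [-0.0302, -0.8174, 0.5753, -1.0171], [0.0, 0.0, 0.0, 1.0]]
base_angle_mid [(0.95, [320.8, 209.0, 52.0, 43.2])]
large_angle_mid [(0.82, [223.7, 232.1, 54.1, 50.6]), (0.7, [243.3, 290.3, 66.8, 57.1]), (0.62, [321.5, 214.9, 52.8, 36.3])]
middle_angle_mid [(0.83, [338.2, 271.8, 56.2, 52.6])]
small_angle_mid [(0.8, [320.5, 145.4, 29.4, 26.4])]
channel_mid [(0.59, [270.2, 163.9, 33.5, 16.3])]
{'time_s': 0.6, 'qpos': array([-1.19948976,  0.41739595, -0.01033016,  1.61357262,  0.0047234 ,
        1.11070102, -0.0529823 ]), 'dq': array([ 0.00167512,  0.0008961 ,  0.00118951, -0.00074225,  0.00025513,
        0.00028876, -0.00178028]), 'tau': array([-8.91161053e-04, -8.63896394e+01,  6.77225031e-01, -4.35078228e+01,
        1.89815898e-02,  2.17001187e-03, -2.44275418e-05]), 'ee_pos': array([0.25072276, 0.57250055, 0.23127402]), 'tcp_rot': array([-3.14154227e+00,  4.72432579e-05,  2.72884471e+00]), 'ft_force': array([ 0.41418586,  0.29017709, -0.52342897]), 'moment': array([-0.01310244, -0.01818152, -0.05891406]), 'grip_force': 0.0, 'width': 0.08555676849818243}
```

Run:
```python
import cv2
a=cv2.imread("pics/top0.png")[60:345,140:520]; cv2.imwrite("pics/t1.png",cv2.resize(a,None,fx=2.1,fy=2.1,interpolation=cv2.INTER_CUBIC))
a=cv2.imread("pics/side0.png")[90:365,160:540]; cv2.imwrite("pics/s1.png",cv2.resize(a,None,fx=2.1,fy=2.1,interpolation=cv2.INTER_CUBIC))
```

```text
(no output)
```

View pics/t1.png

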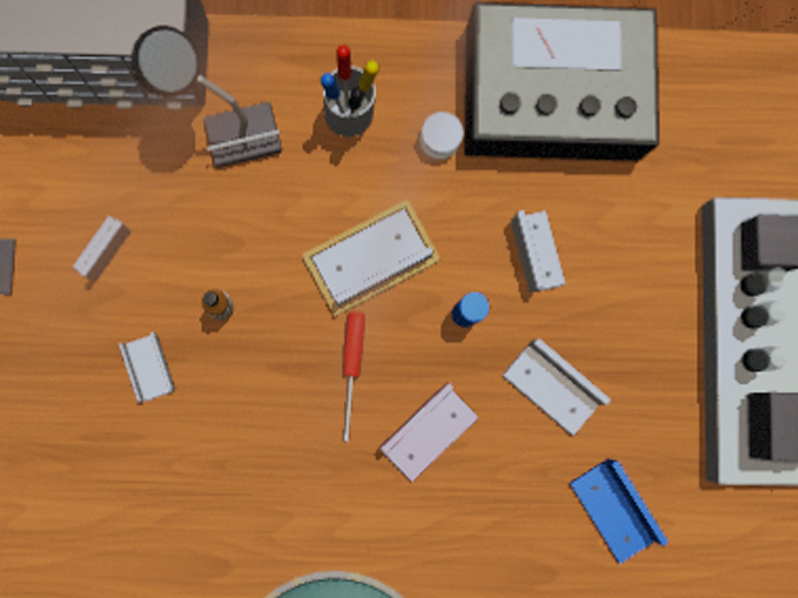

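View pics/s1.png

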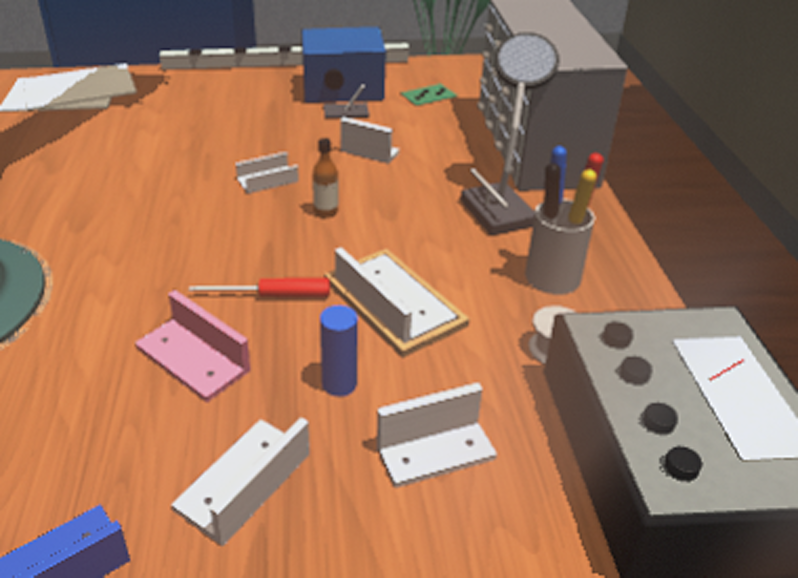

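```bash
cat > h.py <<'E'
import cv2,numpy as np
from scipy.optimize import minimize
from workcell import r,vision,silhouettes
DIM=dict(base=(150,80,50),large=(130,66,50),middle=(110,52,60),small=(90,38,60))
def proj(s,P):
    P=np.atleast_2d(P); W=np.asarray(s["world_to_cam"]); c=P@W[:3,:3].T+W[:3,3]
    f=200/np.tan(np.radians(s["fov_y"])/2); u=np.c_[c[:,0],-c[:,1]]/(-c[:,2:])
    u=u*(1+s["k1"]*(u**2).sum(1,keepdims=True)); return u*f+[s["cx"],s["cy"]]
def boxes(n):
    L,w,h=np.array(DIM[n])/1000; t=.01
    g=lambda y0,y1,z0,z1:np.array([[x,y,z] for x in(-L/2,L/2) for y in(y0,y1) for z in(z0,z1)])
    return [g(-t/2,t/2,0,h),g(-t/2,w-t/2,0,t)]   # origin: under middle of upright leg
def render(s,n,p,z0,R=4):
    m=np.zeros((400*R,640*R),np.uint8); c,q=np.cos(p[2]),np.sin(p[2])
    for b in boxes(n):
        w=b@np.array([[c,q,0],[-q,c,0],[0,0,1]])+[p[0],p[1],z0]
        h=cv2.convexHull((((proj(s,w)+.5)*R-.5)*16).astype(np.int32)); cv2.fillConvexPoly(m,h,1,shift=4)
    return m
def fit(views,n,p0,z0):
    """views: list of (snapshot, mask)"""
    R=4; M=[(s,cv2.resize(k.astype(np.uint8),None,fx=R,fy=R,interpolation=cv2.INTER_NEAREST)) for s,k in views]
    def iou(s,k,p):
        m=render(s,n,p,z0); return (m&k).sum()/max((m|k).sum(),1)
    f=lambda p:-sum(iou(s,k,p) for s,k in M)
    p0=np.array(p0,float); best=None
    for d in (.0,.06,-.06):
        st=p0+[0,0,d]; sx=np.vstack([st,st+[.012,0,0],st+[0,.012,0],st+[0,0,.08]])
        o=minimize(f,st,method="Nelder-Mead",options=dict(initial_simplex=sx,xatol=2e-4,fatol=1e-4,maxiter=150))
        if best is None or o.fun<best.fun: best=o
    return best.x,[round(iou(s,k,best.x),3) for s,k in M]
def ground(s,uv,z):
    f=lambda q:((proj(s,[q[0],q[1],z])[0]-uv)**2).sum()
    return minimize(f,[.5,0],method="Nelder-Mead",options=dict(xatol=1e-4,fatol=1e-3)).x
def pick(cam,thing,uv):
    best=None
    for d in silhouettes(cam,thing):
        ys,xs=np.nonzero(d["pixels"])
        if len(xs) and np.hypot(xs.mean()-uv[0],ys.mean()-uv[1])<15: return d["pixels"]
E
cat > m.py <<'E'
from h import *
T,S=vision.snapshot("top"),vision.snapshot("side")
cr=lambda a,b,x0,y0:(x0+a/2.1,y0+b/2.1)
J=dict(base=((370,255),(400,300),-1.05,.004),large=((555,388),(243,480),.76,0),middle=((540,250),(437,435),3.32,0),small=((100,247),(368,140),-.67,0))
for n,(t,s,yaw,z) in J.items():
    ut,us=cr(*t,140,60),cr(*s,160,90)
    kt,ks=pick("top",n+"_angle_mid",ut),pick("side",n+"_angle_mid",us)
    g=ground(T,ut,.01); p0=[g[0]+.015*np.sin(yaw),g[1]-.015*np.cos(yaw),yaw]
    v=[(c,k) for c,k in((T,kt),(S,ks)) if k is not None]
    print(n,kt is not None,ks is not None)
    for w in ([v] if len(v)<2 else [v,v[:1],v[1:]]):
        x,i=fit(w,n,p0,z); print("  ",np.round(x,4),i)
print(r.get_state()["time_s"])
E
python3 m.py
```

```text
base True True
   [ 0.5555 -0.0551 -1.0384] [np.float64(0.944), np.float64(0.915)]
   [ 0.556  -0.0561 -1.0584] [np.float64(0.953)]
   [ 0.5547 -0.053  -1.0428] [np.float64(0.925)]
large True True
   [ 0.4282 -0.3175  0.8935] [np.float64(0.918), np.float64(0.945)]
   [ 0.4291 -0.3191  0.8848] [np.float64(0.941)]
   [ 0.4267 -0.317   0.8763] [np.float64(0.963)]
middle True True
   [ 0.5958 -0.2578  3.4039] [np.float64(0.932), np.float64(0.939)]
   [ 0.5973 -0.2586  3.3894] [np.float64(0.95)]
   [ 0.5955 -0.2554  3.4211] [np.float64(0.966)]
small True True
   [ 0.5823  0.3365 -0.576 ] [np.float64(0.923), np.float64(0.79)]
   [ 0.5831  0.3366 -0.5734] [np.float64(0.927)]
   [ 0.579   0.3373 -0.6522] [np.float64(0.811)]
1.1
```

Run:
```python
from h import *
T=vision.snapshot("top"); im=cv2.resize(T["image"],None,fx=4,fy=4,interpolation=cv2.INTER_CUBIC)
for n,p,z in(("large",[.4282,-.3175,.885],0),("base",[.5555,-.0551,-1.045],.004),("middle",[.5958,-.2578,3.404],0)):
    c,_=cv2.findContours(render(T,n,p,z),cv2.RETR_EXTERNAL,cv2.CHAIN_APPROX_NONE); cv2.drawContours(im,c,-1,(0,255,0),1)
cv2.imwrite("pics/c1.png",im[600:1190,1120:1900])
```

```text
(no output)
```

View pics/c1.png

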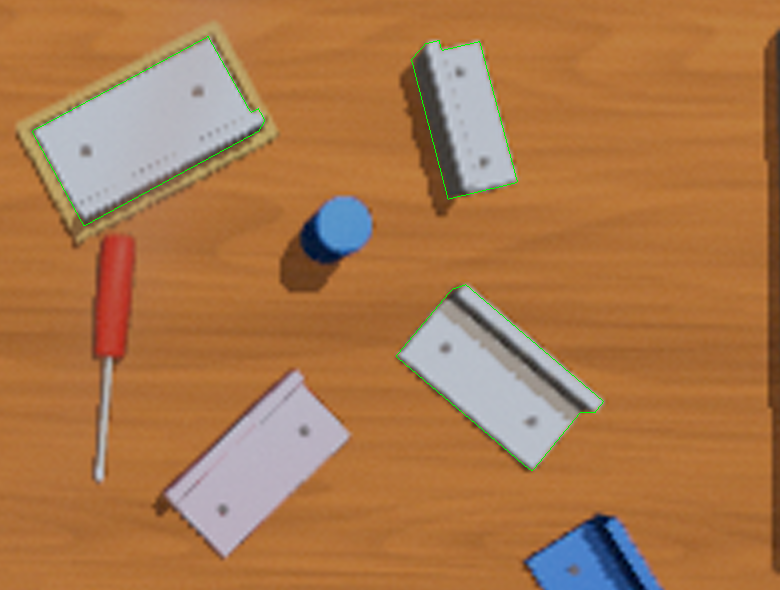

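Candidates for large: white (404,243), pink (345,263), blue (434,303) in the top view. The white one is bare aluminium with the fitted outline 130×66, so it is the large angle. Pink and blue are decoys. Setting out.

move_arm(motion=[[0.6,11,-52,-5,0,0,-0.154],[0.6,11,-52,-5,0,0,-0.154],[0.6,11,-52,-5,0,0,-0.154],[0.6,11,-52,-5,0,0,-0.154],[0.6,11,-52,-5,0,0,-0.154],[0.6,11,-52,-5,0,0,-0.154],[0.6,11,-52,-5,0,0,-0.154],[0.6,11,-52,-5,0,0,-0.154],[0.6,11,-52,-5,0,0,-0.154],[0.6,11,-52,-5,0,0,-0.154],[0.6,11,-52,-5,0,0,-0.154],[0.6,11,-52,-5,0,0,-0.154]], newtons=60)

```text
time_s: 2.65
ee_pos: [0.383, -0.0532, 0.1715]
tcp_rot: [3.141, -0.001, 0.876]
ft_force: [1.1, 1.7, -0.5]
width: 0.0513
grip_force: 0.0
```

move_arm(motion=[[0.6,9,-53,-8,0,0,0],[0.6,9,-53,-8,0,0,0],[0.6,9,-53,-8,0,0,0],[0.6,9,-53,-8,0,0,0],[0.6,9.5,-54,-8,0,0,0.004],[0.6,0,0,-30,0,0,0],[0.6,0,0,-30,0,0,0],[0.6,0,0,-25,0,0,0],[0.6,0,0,-20,0,0,0],[0.6,0,0,-10,0,0,0],[0.0,0,0,0,0,0,0],[0.0,0,0,0,0,0,0]], newtons=60)

```text
time_s: 4.15
ee_pos: [0.4286, -0.3178, 0.017]
tcp_rot: [3.141, -0.0, 0.885]
ft_force: [-0.4, 0.3, -0.5]
width: 0.0155
grip_force: 0.0
```

move_arm(motion=[[0,0,0,0,0,0,0],[0,0,0,0,0,0,0],[0,0,0,0,0,0,0]])

```text
time_s: 4.53
ee_pos: [0.4288, -0.3178, 0.0171]
tcp_rot: [3.14, -0.0, 0.885]
ft_force: [-0.5, 0.2, 7.1]
width: 0.0089
grip_force: 59.3
```

move_arm(motion=[[0,0,0,15,0,0,0],[0,0,0,40,0,0,0],[0,0,0,45,0,0,0],[0,0,0,45,0,0,0],[0,27,42.5,0,0,0,0.173],[0,27,42.5,0,0,0,0.173],[0,27,42.5,0,0,0,0.173],[0,27,42.5,0,0,0,0.173],[0,27,42.5,0,0,0,0.173],[0,27,42.5,0,0,0,0.173],[0,26,43,0,0,0,0.174],[0,0,0,0,0,0,0]])

```text
time_s: 6.02
ee_pos: [0.6172, -0.0153, 0.1617]
tcp_rot: [3.141, -0.001, 2.105]
ft_force: [-1.8, -1.0, -5.4]
width: 0.0089
grip_force: 59.6
```

```bash
cat > held.py <<'E'
import sys
from h import *
# held.py name tipheight crop-name flip: fit the held object in each camera at its expected height, against kinematics
n,h,pic=sys.argv[1],float(sys.argv[2])/1000,sys.argv[3]
st=r.get_state(); e=st["ee_pos"]; yaw=st["tcp_rot"][2]+float(sys.argv[4])*np.pi; z=e[2]-h
T,S=vision.snapshot("top"),vision.snapshot("side"); p0=[e[0],e[1],yaw]
print("tcp",np.round(e,4),round(yaw,3),np.round(st["ft_force"],1))
cv=[]
for c,s in(("top",T),("side",S)):
    uv=proj(s,[p0[0]-.02*np.sin(yaw),p0[1]+.02*np.cos(yaw),z+.015])[0]; k=pick(c,n+"_angle_mid",uv)
    if k is None: print(c,"missed"); 
    else: x,i=fit([(s,k)],n,p0,z); print(c,np.round(x,4),i, "dx,dy,mm",np.round((x[:2]-e[:2])*1000,1))
    im=cv2.resize(s["image"],None,fx=4,fy=4,interpolation=cv2.INTER_CUBIC)
    q,_=cv2.findContours(render(s,n,p0,z),cv2.RETR_EXTERNAL,cv2.CHAIN_APPROX_NONE); cv2.drawContours(im,q,-1,(0,255,0),1)
    a,b=(uv*4).astype(int); a=max(a,200); b=max(b,290); cv.append(im[b-290:b+290,a-200:a+200])
cv2.imwrite(f"pics/{pic}.png",np.hstack(cv))
E
python3 held.py large 17 l1 0
```

```text
tcp [ 0.6172 -0.0153  0.1617] 2.105 [-1.8 -1.  -5.4]
top missed
side [ 0.6143 -0.0163  2.1011] [np.float64(0.823)] dx,dy,mm [-3. -1.]
```

View pics/l1.png

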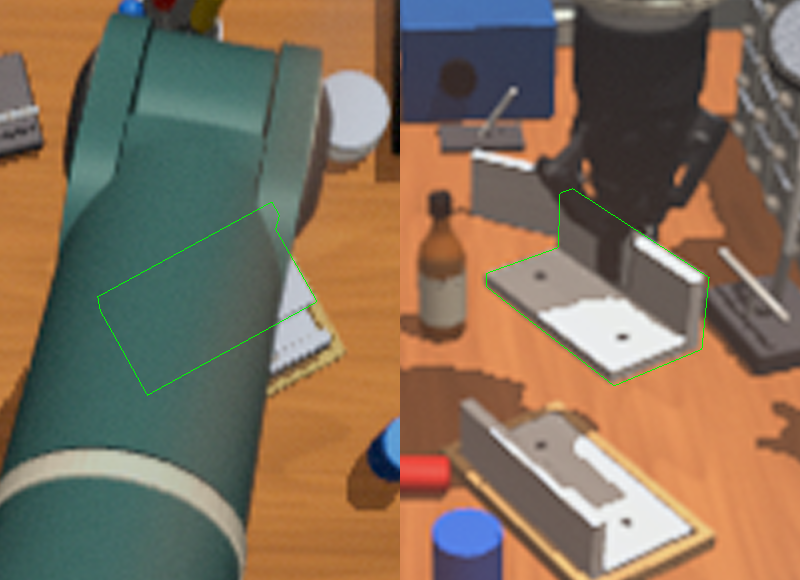

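Outline matches the held large angle in side view, upright upper right at (650,250), base in the tray below at (580,490). Top view blocked by the arm. Descending partway and trimming.

move_arm(motion=[[0,0,-2.5,-30,0,0,-0.01],[0,-0.5,-2,-30,0,0,0],[0,0,0,-20,0,0,0],[0,0,0,-5,0,0,0],[0,0,0,0,0,0,0]])

```text
time_s: 6.85
ee_pos: [0.616, -0.0242, 0.0768]
tcp_rot: [3.141, 0.0, 2.087]
ft_force: [-1.1, 1.0, -4.7]
width: 0.0091
grip_force: 59.6
```

move_arm(motion=[[0,0.6,4.2,-15,0,0,0.008],[0,0,0,-10,0,0,0],[0,0,0,-10,0,0,0],[0,0,0,-5,0,0,0],[0,0,0,-3,0,0,0],[0,0,0,-1,0,0,0],[0,0,0,0,0,0,0]])

```text
time_s: 7.72
ee_pos: [0.6164, -0.0199, 0.0324]
tcp_rot: [3.141, 0.0, 2.095]
ft_force: [0.7, 1.7, -3.3]
width: 0.0093
grip_force: 59.5
```

move_arm(motion=[[0,0,0,-1,0,0,0],[0,0,0,-1,0,0,0],[0,0,0,0,0,0,0]])

```text
time_s: 8.1
ee_pos: [0.6165, -0.0198, 0.0311]
tcp_rot: [3.141, -0.0, 2.095]
ft_force: [-5.9, 0.4, 10.1]
width: 0.0091
grip_force: 61.9
```

Run:
```python
from h import *
S=vision.snapshot("side"); print(r.get_state()["ft_force"].round(1), r.get_state()["ee_pos"].round(4))
im=cv2.resize(S["image"],None,fx=8,fy=8,interpolation=cv2.INTER_CUBIC)
u=(proj(S,[.59,-.035,.03])[0]*8).astype(int); cv2.imwrite("pics/p1.png",im[u[1]-280:u[1]+280,u[0]-350:u[0]+350])
```

```text
[-5.   0.9  9.9] [ 0.6165 -0.0198  0.0311]
```

View pics/p1.png

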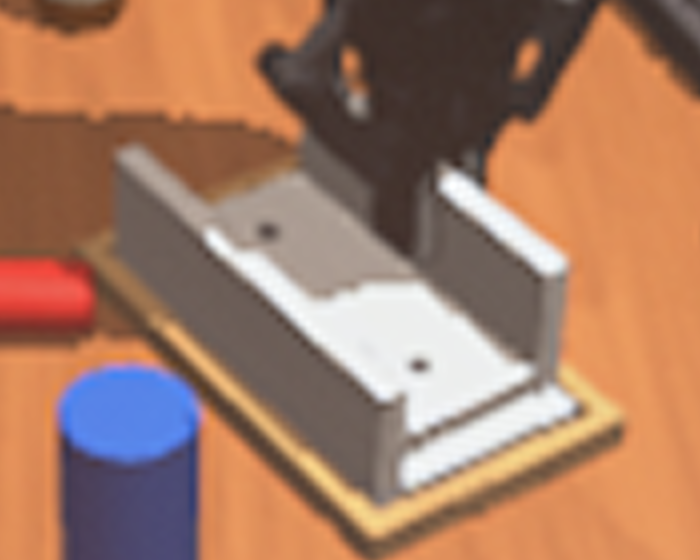

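move_arm(motion=[[0.45,0,0,0,0,0,0],[0.45,0,0,0,0,0,0],[0.45,0,0,20,0,0,0],[0.5,0,0,40,0,0,0],[0.5,0,0,40,0,0,0],[0.5,0,-26,20,0,0,-0.183],[0.5,-3,-30,0,0,0,-0.183],[0.5,-3,-30,0,0,0,-0.183],[0.5,-3,-30,0,0,0,-0.183],[0.5,-3,-30,0,0,0,-0.183],[0.5,-3,-30,0,0,0,-0.183],[0.5,-3,-30,0,0,0,-0.183]])

```text
time_s: 9.65
ee_pos: [0.5984, -0.2267, 0.1518]
tcp_rot: [3.141, -0.001, 0.808]
ft_force: [0.5, 0.6, 0.5]
width: 0.0423
grip_force: 0.0
```

```bash
cat > stk.py <<'E'
import sys
from h import *
# stk.py pic name:z:x:y:yaw ... : fit things lying in the tray, per camera, and save a crop of each view
T,S=vision.snapshot("top"),vision.snapshot("side")
for a in sys.argv[2:]:
    n,z,x,y,w=a.split(":"); z,x,y,w=map(float,(z,x,y,w))
    for c,s in(("top",T),("side",S)):
        k=pick(c,n+"_angle_mid",proj(s,[x-.02*np.sin(w),y+.02*np.cos(w),z+.015])[0])
        if k is None: print(n,c,"missed"); continue
        o,i=fit([(s,k)],n,[x,y,w],z); print(n,c,np.round(o,4),i)
cv=[]
for s in (T,S):
    im=cv2.resize(s["image"],None,fx=6,fy=6,interpolation=cv2.INTER_CUBIC); u=(proj(s,[.585,-.035,.03])[0]*6).astype(int); cv.append(im[u[1]-250:u[1]+250,u[0]-200:u[0]+200])
cv2.imwrite(f"pics/{sys.argv[1]}.png",np.hstack(cv))
E
python3 stk.py k1 large:.014:.6166:-.0199:2.095 base:.004:.556:-.055:-1.047 middle:0:.5958:-.2578:3.404
```

```text
large top [ 0.6168 -0.0204  2.0809] [np.float64(0.967)]
large side [ 0.628  -0.024   1.7432] [np.float64(0.44)]
base top [ 0.5534 -0.0592 -1.0433] [np.float64(0.309)]
base side [ 0.5551 -0.0511 -1.0268] [np.float64(0.463)]
middle top missed
middle side [ 0.5951 -0.2555  3.4105] [np.float64(0.969)]
```

View pics/k1.png

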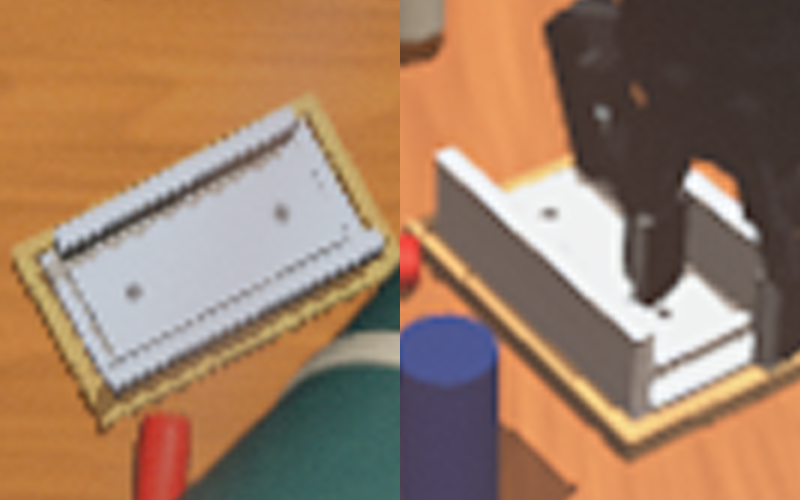

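Large is nested flush with legs on opposite sides (top view upright at (180,180), base upright at (250,310)). Now the middle one.

move_arm(motion=[[0.5,-0.5,-10.5,0,0,0,-0.184],[0.5,-0.5,-10.5,-10,0,0,-0.184],[0.5,-0.5,-10.5,-20,0,0,-0.184],[0.5,0,0,-30,0,0,0],[0.5,0,0,-30,0,0,0],[0.5,0,0,-20,0,0,0],[0.5,0,0,-8,0,0,0],[0,0,0,0,0,0,0],[0,0,0,0,0,0,0],[0,0,0,0,0,0,0],[0,0,0,0,0,0,0]], newtons=70)

```text
time_s: 11.42
ee_pos: [0.5974, -0.2576, 0.0333]
tcp_rot: [3.141, -0.001, 0.262]
ft_force: [-1.3, 0.5, 6.7]
width: 0.009
grip_force: 69.7
```

move_arm(motion=[[0,0,0,20,0,0,0],[0,0,0,50,0,0,0],[0,-3,21,60,0,0,0.183],[0,-3,21,0,0,0,0.183],[0,-3,21,0,0,0,0.183],[0,-3,21,0,0,0,0.183],[0,-3,21,0,0,0,0.183],[0,-3,21,0,0,0,0.183],[0,-3,21,0,0,0,0.183],[0,-3,21,0,0,0,0.183],[0,-3,21,0,0,0,0.183],[0,-2.2,20.4,0,0,0,0.186]])

```text
time_s: 12.92
ee_pos: [0.5675, -0.048, 0.1625]
tcp_rot: [3.141, 0.001, 2.1]
ft_force: [0.4, -0.8, -2.5]
width: 0.0088
grip_force: 68.8
```

move_arm(motion=[[0,0,0,-15,0,0,0],[0,0,0,-10,0,0,0],[0,0,0,0,0,0,0]])

```text
time_s: 13.3
ee_pos: [0.5671, -0.0492, 0.1355]
tcp_rot: [-3.14, -0.0, 2.092]
ft_force: [0.3, 0.1, -2.9]
width: 0.0087
grip_force: 68.6
```

```bash
python3 held.py middle 33.3 m1 1
```

```text
tcp [ 0.5671 -0.0492  0.1355] 5.234 [ 0.3  0.1 -2.9]
top missed
side [ 0.5668 -0.0488  5.2241] [np.float64(0.76)] dx,dy,mm [-0.3  0.4]
```

View pics/m1.png

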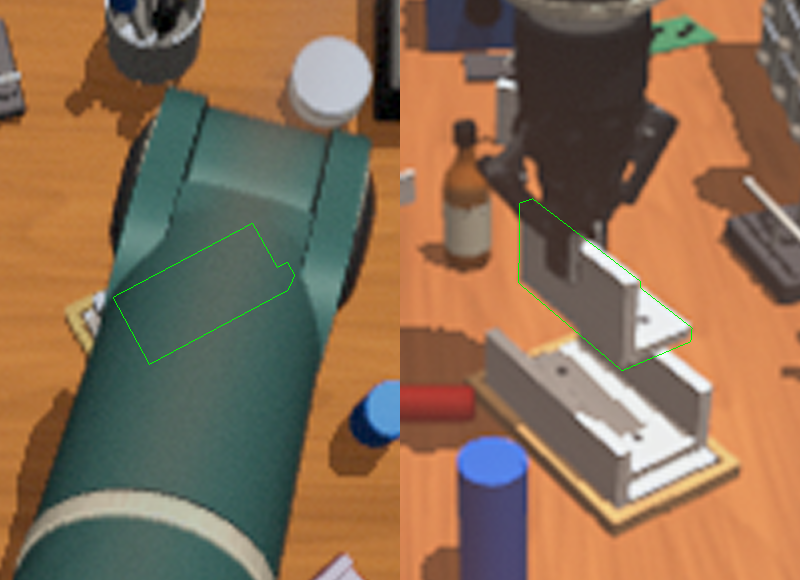

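Held middle matches its outline; upright on base's side. Lowering.

move_arm(motion=[[0,1.1,1,-15,0,0,0.003],[0,0,0,-15,0,0,0],[0,0,0,-2,0,0,0],[0,0,0,-8,0,0,0],[0,0,0,-10,0,0,0],[0,0,0,-10,0,0,0],[0,0,0,-10,0,0,0],[0,0,0,-4,0,0,0],[0,0,0,0,0,0,0]])

```text
time_s: 14.62
ee_pos: [0.5687, -0.0474, 0.0619]
tcp_rot: [-3.141, -0.0, 2.098]
ft_force: [-0.1, -0.6, -2.2]
width: 0.0086
grip_force: 68.7
```

move_arm(motion=[[0,-0.3,-0.6,-2,0,0,-0.003],[0,0,0,-2,0,0,0],[0,0,0,-1,0,0,0],[0,0,0,0,0,0,0]])

```text
time_s: 15.12
ee_pos: [0.5685, -0.0479, 0.0574]
tcp_rot: [3.142, 0.0, 2.095]
ft_force: [-2.0, -0.8, 0.6]
width: 0.0086
grip_force: 69.3
```

move_arm(motion=[[0,0,0,-0.5,0,0,0],[0.4,0,0,0,0,0,0],[0.4,0,0,0,0,0,0],[0.4,0,0,15,0,0,0],[0.4,0,0,45,0,0,0],[0.5,0,5,50,0,0,0],[0.5,2,40,20,0,0,0.1],[0.5,2,53,0,0,0,0.1],[0.5,2,53,0,0,0,0.1],[0.5,2,53,0,0,0,0.1],[0.5,2,53,0,0,0,0.045],[0.5,0,0,0,0,0,0]])

```text
time_s: 16.62
ee_pos: [0.5777, 0.2138, 0.1874]
tcp_rot: [3.14, -0.001, 2.546]
ft_force: [-0.0, -0.4, -0.7]
width: 0.0428
grip_force: 0.0
```

```bash
python3 stk.py k2 middle:.024:.5685:-.0482:-1.047 large:.014:.6166:-.0199:2.095 small:0:.5825:.3365:-.6
```

```text
middle top [ 0.5702 -0.0495 -1.0312] [np.float64(0.945)]
middle side [ 0.5686 -0.0474 -1.0226] [np.float64(0.721)]
large top [ 0.6212 -0.0208  2.0658] [np.float64(0.274)]
large side missed
small top missed
small side [ 0.5807  0.3366 -0.5648] [np.float64(0.911)]
```

View pics/k2.png

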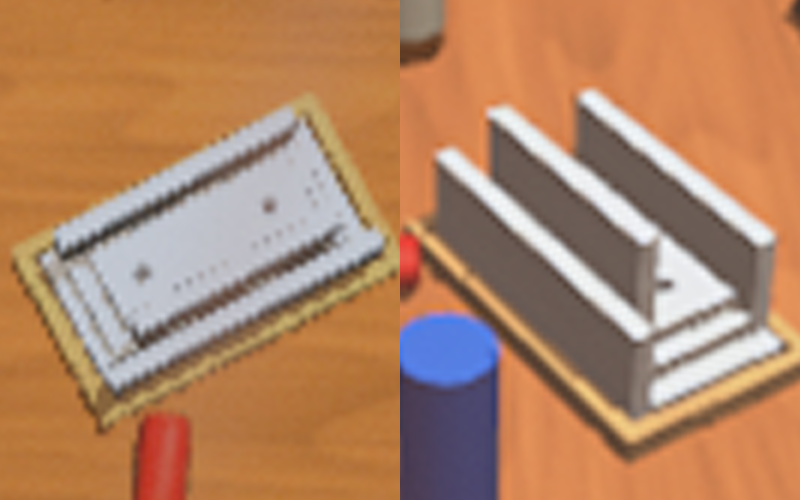

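Middle sits flat between the legs with even gaps (top (240,290), side (570,170)). Now the small one.

move_arm(motion=[[0.5,1.5,42,0,0,0,0.03],[0.5,1.5,43,-10,0,0,0],[0.5,1.5,42,-20,0,0,0],[0.5,0,0,-30,0,0,0],[0.5,0,0,-35,0,0,0],[0.5,0,0,-30,0,0,0],[0.5,0,0,-20,0,0,0],[0.5,0,0,-9,0,0,0],[0,0,0,0,0,0,0],[0,0,0,0,0,0,0],[0,0,0,0,0,0,0],[0,0,0,0,0,0,0]], newtons=70)

```text
time_s: 18.52
ee_pos: [0.5834, 0.3363, 0.0336]
tcp_rot: [3.141, 0.001, 2.57]
ft_force: [-1.6, -2.4, 7.4]
width: 0.0089
grip_force: 70.7
```

move_arm(motion=[[0,0,0,20,0,0,0],[0,0,0,50,0,0,0],[0,0,0,60,0,0,-0.18],[0,0,0,15,0,0,-0.18],[0,1.2,-20,0,0,0,-0.18],[0,1.2,-20,0,0,0,-0.18],[0,1.2,-20,0,0,0,-0.18],[0,1.2,-20,0,0,0,-0.18],[0,1.2,-20,0,0,0,-0.18],[0,1.2,-20,0,0,0,-0.18],[0,1.2,-20,0,0,0,-0.18],[0,1.2,-20,0,0,0,-0.18]])

```text
time_s: 20.02
ee_pos: [0.5925, 0.1758, 0.179]
tcp_rot: [-3.141, -0.001, 0.764]
ft_force: [-0.3, -0.2, -2.0]
width: 0.0088
grip_force: 69.3
```

move_arm(motion=[[0,1.2,-20,0,0,0,-0.18],[0,1.2,-20,0,0,0,-0.18],[0,1.2,-20,0,0,0,-0.18],[0,1.2,-20,0,0,0,-0.18],[0,1.2,-20,0,0,0,-0.18],[0,1.2,-20,0,0,0,-0.18],[0,1.2,-20,0,0,0,-0.18],[0,1.2,-20,0,0,0,-0.18],[0,1.2,-20,0,0,0,-0.18],[0,0.8,-23.4,0,0,0,-0.181],[0,0,0,-20,0,0,-0.015],[0,0,0,0,0,0,0]])

```text
time_s: 21.52
ee_pos: [0.6036, -0.0262, 0.1567]
tcp_rot: [3.141, 0.002, -1.044]
ft_force: [-0.5, 0.2, -1.8]
width: 0.0088
grip_force: 69.1
```

```bash
python3 held.py small 33.6 m2 1; python3 -c "
from h import *; print(r.get_state()['ee_pos'],r.get_state()['tcp_rot'],r.get_state()['qpos'])"
```

```text
tcp [ 0.6036 -0.0262  0.1567] 2.098 [-0.5  0.2 -1.8]
top missed
side [ 0.6028 -0.0249  2.1124] [np.float64(0.799)] dx,dy,mm [-0.8  1.3]
[ 0.60442757 -0.02661744  0.15825642] [-3.14069900e+00  3.02632894e-04 -1.04433099e+00] [-0.74836388  0.72606469  1.08811155  1.7578392  -0.71594104  1.11300449
 -2.03721798]
```

View pics/m2.png

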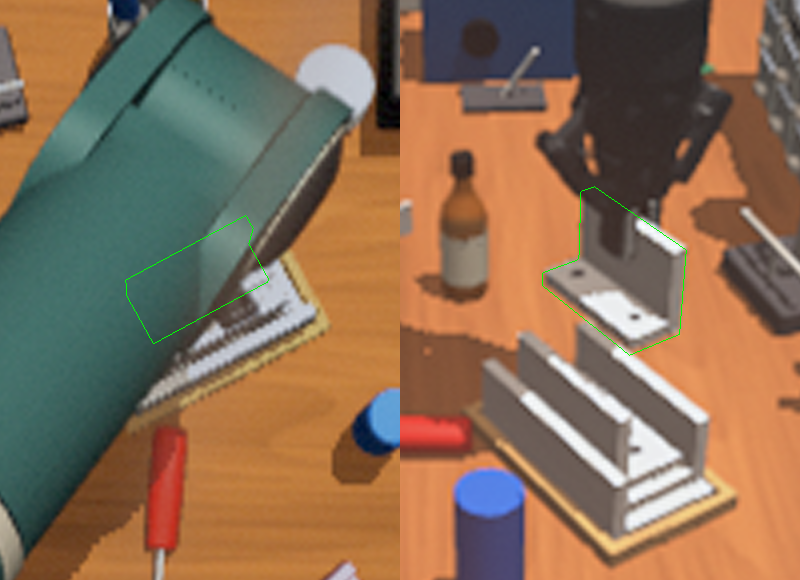

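Held small matches its outline, upright on the large angle's side. Lowering.

move_arm(motion=[[0,0.2,-0.4,-15,0,0,0],[0,0,0,-13,0,0,0],[0,0,0,-5,0,0,0],[0,0,0,0,0,0,0]])

```text
time_s: 22.22
ee_pos: [0.6042, -0.0278, 0.1243]
tcp_rot: [3.141, 0.0, -1.046]
ft_force: [0.7, -0.5, -1.3]
width: 0.0085
grip_force: 69.4
```

move_arm(motion=[[0,0.3,0.5,-8,0,0,0],[0,0,0,-10,0,0,0],[0,0,0,-10,0,0,0],[0,0,0,-10,0,0,0],[0,0,0,-10,0,0,0],[0,0,0,-5,0,0,0],[0,0,0,-2,0,0,0],[0,0,0,0,0,0,0]])

```text
time_s: 23.22
ee_pos: [0.6048, -0.0272, 0.0698]
tcp_rot: [-3.141, -0.0, -1.046]
ft_force: [-0.2, 0.6, -2.4]
width: 0.0089
grip_force: 69.4
```

move_arm(motion=[[0,0,0,-1,0,0,0],[0,0,0,-1,0,0,0],[0,0,0,-0.5,0,0,0],[0,0,0,0,0,0,0]])

```text
time_s: 23.72
ee_pos: [0.6049, -0.0271, 0.0676]
tcp_rot: [-3.141, 0.0, -1.046]
ft_force: [-2.8, 1.0, 5.5]
width: 0.0085
grip_force: 70.3
```

move_arm(motion=[[0.25,0,0,0,0,0,0],[0.25,0,0,0,0,0,0],[0.25,0,0,12,0,0,0],[0.25,0,0,30,0,0,0],[0.25,0,0,45,0,0,0],[0.25,0,0,40,0,0,0],[0.25,0,40,0,0,0,0.15],[0.25,0,50,0,0,0,0.18],[0.25,0,50,0,0,0,0.18],[0.25,0,50,0,0,0,0.18],[0.25,0,50,0,0,0,0.18],[0.25,0,0,0,0,0,0]])

```text
time_s: 25.22
ee_pos: [0.6042, 0.2171, 0.1946]
tcp_rot: [-3.14, 0.0, -0.168]
ft_force: [-0.3, -0.8, 0.0]
width: 0.0219
grip_force: 0.0
```

```bash
python3 stk.py k3 small:.034:.6048:-.0271:2.095
```

```text
small top [ 0.6073 -0.029   2.1011] [np.float64(0.89)]
small side [ 0.6044 -0.0255  2.0967] [np.float64(0.658)]
```

View pics/k3.png

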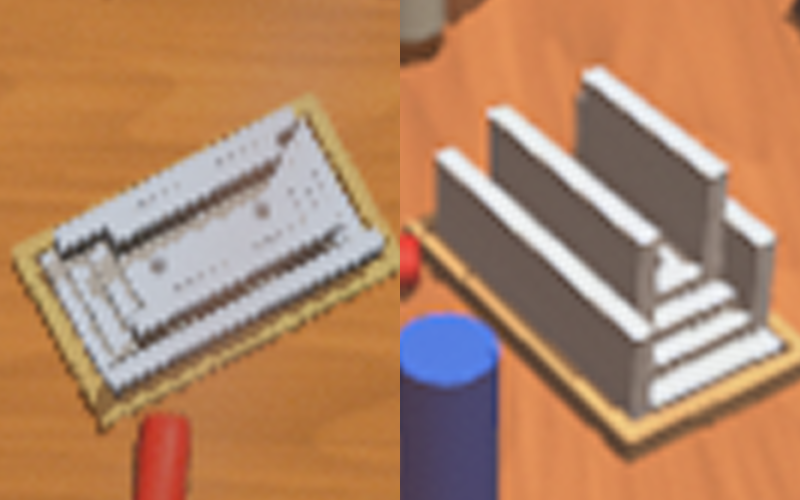

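The stack sits as asked: four flat legs stepped evenly at side (700,320) and the uprights alternating in both views.

```bash
python3 -c "
from workcell import r
print(r.sign_off())"
```

```text
the job is handed in; nothing more can be done
None
```

The large, middle and small angles are nested in order on the base angle in the tray, flat and with their upright legs alternating sides, and the job was handed in at about 25 s of the 72 s allowed.

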